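# Move the slide racks one step along the staining line

## Task

Move the slides on one step: lift the finished slide rack out of the open staining dish and hang it by its bail on the horizontal rod of the retort stand, well on from the rod's free end, and let go of it. Then take the waiting rack from the low tray by its grip, carry it over the lidded dish and bottle, and hold it ready over the emptied dish: level, square to the dish and centred on its mouth, its underside about 15 mm above the rim, touching neither the dish nor anything else. Finish like that, still holding it there; keep both racks upright all the way, and leave the dish, the tray and everything else where they stand.

Things in the scene. Friction and masses are not known exactly. Their poses are not given: they have to be found in the camera images.
- dish_rack_grip (a point): finished rack (stands in the open deep dish at the start): centre of its grey upright grip, 14 (x) x 22 (y) x 42 mm high, on the peak of the bail, from 100 to 142 mm above the rack's underside; this point is 121 mm above the underside. z up
- dish_rack_bail (a point): finished rack: underside of the bail's peak, 22.6 mm below the grip's centre. The bail is a flat steel strap (16 mm wide in x, 3 mm thick) from the middle of one y end of the rack to the other: a closed loop one looks through along the rack's x axis. Opening 80 mm wide in y, from the slide tops (32 mm above the underside) to 80 mm at the sides, 98 mm at the peak
- dish_rack: the finished rack: stainless carrier 70 (x) x 86 (y) x 34 mm with 12 glass slides standing on edge; with bail and grip 142 mm high, about 0.23 kg, weight low in the carrier. Origin at the centre of its underside
- tray_rack_grip (a point): waiting rack (stands in the low steel tray at the start): centre of its grey grip, 121 mm above its underside. The same make and sizes as the finished rack
- tray_rack_foot (a point): waiting rack: centre of its underside, 121 mm below the grip's centre; axes as the rack's
- tray_rack: the waiting rack: same as the finished rack; origin at the centre of its underside
- dish: open white staining dish, loose, 0.55 kg: outside 90 (x) x 106 (y) x 62 mm high, walls and floor 4 mm, inside 82 x 98 mm; lugs on its y ends reach 64 mm from the middle, 54 to 59 mm up. Origin: centre of its underside, z up. At the start the finished rack stands on its floor, turned the same way, up to 3 mm off-centre
- dish_mouth (a point): centre of the open dish's mouth, in the plane of its rim (62 mm above the bench when it stands); axes as the dish's
- tray: low stainless tray, loose, 0.5 kg: 124 (x) x 144 (y) x 14 mm high, floor 3 mm thick. Origin at the centre of its underside. The waiting rack stands on its floor, turned up to 0.25 rad to it
- stand: retort stand, fixed. Origin on the bench below the rod. Grey base plate 200 x 130 x 12 mm; upright 12 mm thick, 430 mm high, 18 mm to +y of the origin; horizontal plain rod 12 mm thick, its axis 220 mm up, running from the boss head (15 mm from the origin) 200 mm along the stand's -x, towards the robot, to a free end
- rod_end (a point): free end of the horizontal rod, on its axis; +x points along the rod to the upright, z up. 185 mm of rod are bare. A rack hung by its bail settles with the bail's peak 6.5 mm above the rod's axis
- lidded_dish: bystander between the dish and the tray: a staining dish like the open one but closed with a lid, 94 x 110 mm (130 mm over its lugs), 84 mm high with the lid's grip; origin at the centre of its underside
- bottle: bystander between the dish and the tray: amber reagent bottle, 60 mm across, 120 mm high; origin at the centre of its underside
- petri_dish: bystander: Petri dish 90 mm across, 15 mm high; origin under its centre
- tip_box: bystander: box of pipette tips 85 x 122 x 68 mm; origin under its centre
- timer: bystander: flat bench timer 66 x 72 x 18 mm; origin under its centre
Things that resemble listed ones, but are neither listed nor needed, are in the scene too. Leave any pink or yellow look-alike of the tray_rack alone.

How it is judged (in metres and radians):
On the way, in this order (a step that is already met when the one before it is completed fails the run):
1. the finished rack hangs by its bail on the rod, let go and nearly still (x of dish_rack_bail in the frame of rod_end between 0.015 and 0.18 m and y of dish_rack_bail in the frame of rod_end between -0.02 and 0.02 m and z of dish_rack_bail in the frame of rod_end between 0 and 0.016 m and angle between dish_rack_bail's own z axis and vertical below 0.25 rad and contact force between dish_rack and stand above 0.8 N and contact force between each of the arm, the fingers and dish_rack below 0.05 N and linear speed of dish_rack below 0.05 m/s), for 0.3 s.
2. the waiting rack is lifted clear of the low tray, the finished rack still hanging (height (world z) of tray_rack_foot above 0.05 m and contact force between dish_rack and stand above 0.8 N), for 0.1 s.
At the end, for the whole second after the job is handed in: Finished rack at rest on the rod alone, bail 15-180 mm in from the free end, tilt < 0.25 rad, let go. Waiting rack still, held by the fingers alone, foot 4-30 mm above the rim, within 10 mm of the mouth's centre on each axis, within 0.12 rad of square and of level, touching nothing else (all of step 1 and x of tray_rack_foot in the frame of dish_mouth between -0.01 and 0.01 m and y of tray_rack_foot in the frame of dish_mouth between -0.01 and 0.01 m and z of tray_rack_foot in the frame of dish_mouth between 0.004 and 0.03 m and angle between the x axis of tray_rack_foot and the x axis of dish_mouth, either way round below 0.12 rad and angle between tray_rack_foot's own z axis and vertical below 0.12 rad and contact force between the fingers and tray_rack above 0.5 N and linear speed of tray_rack below 0.02 m/s and contact force between tray_rack and dish below 0.02 N and contact force between tray_rack and stand below 0.02 N and contact force between tray_rack and dish_rack below 0.02 N and contact force between tray_rack and bottle below 0.02 N and contact force between tray_rack and lidded_dish below 0.02 N and contact force between tray_rack and tray below 0.02 N); the arm keeps its last pose, push and grip.
It fails at once if the staining dish or the low tray is pushed more than 30 mm or tipped (distance of any of dish, tray from where it was at the start of the episode above 0.03 m or angle between any of dish, tray's own z axis and vertical above 0.2 rad).
It fails at once if a bystander is pushed more than 20 mm or tipped (distance of any of lidded_dish, bottle, petri_dish, tip_box, timer from where it was at the start of the episode above 0.02 m or angle between any of lidded_dish, bottle, petri_dish, tip_box, timer's own z axis and vertical above 0.25 rad).
It fails at once if a rack of slides is tipped more than 35 degrees, so that slides would slip out (angle between any of dish_rack_bail, tray_rack_foot's own z axis and vertical above 0.61 rad).
It also fails if it takes over 72 s, if anything falls off the work surface, if the arm or the gripper's body presses on something with over 40 N, if the wrist force passes 120 N, or if a joint passes its speed limit or range.

## Robot

A 7-joint arm with a two-finger parallel gripper is mounted at the origin on the work surface. World frame = base frame: x ahead of the robot, y to its left, z up, the work surface at z = 0. Lengths are in mm, angles in rad, forces in N, time in s.
With the tool pointing down it reaches from about 400 to 875 mm from the base axis. Payload 4.4 kg.
Tool frame: the origin (TCP) lies at the very end of the fingers, on their centre line; the grasp point (between the pads) lies 19 mm behind it; z points along the fingers, y is the line along which they close (so a half turn about z gives the same grasp; the last joint's range is limited). The gripper opens to 85 mm and grips with 20 to 120 N. Pads are 22 mm wide; open, the fingers measure 114 mm over their backs; the gripper's body (76 mm by 85 mm) begins 54 mm behind the grasp point. The pads swing forward as they close: fully open they stand 13 mm farther back than shut.
Start: joints at [-1.309, 0.628, 0.038, 1.517, -0.027, 0.996, -0.02], TCP at [209.251, 615.412, 231.313] pointing down, gripper open.
Joint ranges: [-3.06, 3.06], [-0.37, 2.12], [-1.25, 1.32], [0.18, 2.47], [-1.1, 4.24], [0.23, 1.98], [-2.94, 2.94]. Speed limits (rad/s): [2.57, 2.57, 3.14, 3.14, 3.14, 3.14, 3.14].

## Interface

Orientations are given as [roll, pitch, yaw] about the fixed x, y, z axes, in that order (R = Rz(yaw) Ry(pitch) Rx(roll)).
In Python, from cell import ctrl gives the robot as it stands.
- The arm moves only by the tool step_arm, never from a script. Its argument "series" is a list that holds one entry, the list of rows, each a list of 7 numbers: the turn, a rotation vector about the tool's x, y, z as a fraction of full scale, then the shift along the tool's x, y, z as a fraction of full scale, then the closure, from 0 (fully open) to 1 (shut). In form: [[[ax, ay, az, tx, ty, tz, gripper], ...]]. A call has 1 to 12 rows; each row shifts and turns the commanded pose from where the row before left it, along the tool's axes as they then stand; what a row does not reach is not made up. Full scale, the value 1, is 150 mm for a shift and 45 degrees for a turn. A row lasts 1/10 s, in which the tool goes at most 50 mm and 8.59 degrees, less where a joint would pass 70% of its speed; a pose out of reach is approached as far as the arm can. A call with a number of a shift or a turn outside -1 to 1 is refused whole. A call with a gripper value outside its range is refused whole. The fingers move at their own pace and stop on an object; the grip force is fixed at half the most. Time passes only in rows, so rows that do not move let the fingers close. It gives the time, the measured TCP pose, the force, the opening and the grip force at its end, in the units of the state.
- ctrl.read_state(): the state, without advancing time (a new reading comes with each control period).
- ctrl.get_image(name): name is "scene" or "top" or "wrist"; returns a dict with "img" (400x640x3 uint8, red, green, blue), "fx", "fy", "cx", "cy" (pixels), "R" (3x3) and "t" (3): a world point X has camera coordinates R X + t. Camera axes: x right, y down, z forward; pixel columns grow to the right and rows downward; lengths in mm; the calibration is good to about 2 mm. A picture is of the moment at which its call begins. There is no depth.
- ctrl.finish_job(): hands the job in; it is judged then, once.
Trained networks look in a picture, given as the dict that the camera call returned (one of the last four; its "shot" number tells which), for a name from the list of things; names that differ only in an ending like _2 or _b are one class to them, and where a whole thing is asked for, a point or a joint stands for the part that bears it (a point fixed in the world has none). Each returns a list of dicts, best first, with "score" (0 to 1); they miss things now and then, are a little off and sometimes report something else, mostly with a low value. They report only what shows in the picture. A call takes as long as a camera call. They do not tell look-alikes from the thing itself.
- ctrl.recognise(picture, thing): "centre" ([column, row] in pixels, amid what is visible of it).
The state is a dict: "clock": time; "qpos": joint angles; "qd": joint speeds; "tau": joint torques, N m; "eef_pos": TCP position; "tool_rot": TCP orientation; "force": force on the tool from outside, world axes, zero at the start; "torque": the same for the moment, N m; "width": finger opening in mm; "gripper_force": force on a finger pad.
Only numpy, scipy, OpenCV 4.12 (cv2) and the standard library are available. Lean on these libraries where they do the work, as an engineer would, in place of code of your own. Each camera call takes 0.05 s, during which the arm holds its last target. There are 200 camera calls.

## Working session

There is one attempt and no reset: what is moved stays moved. The work goes in short steps, Python scripts to look and compute and a tool call to move; the robot and the scene stay as the last step left them, time stands still between calls to the robot, and variables do not carry over. Pictures are saved under pics/ and viewed, at most 10 in all, crops included, and the job is handed in when it is done.

Besides the shell and the picture viewer there is one more tool, called after "Request:" as a command line: name --argument value ..., lists and objects as JSON in quotes. step_arm: Moves the arm, as the interface text tells. Shift numbers are shares of 150 mm and turn numbers shares of 45 degrees, none past 1 either way. Its arguments: {"type":"object","properties":{"series":{"type":"array","items":{"type":"array","items":{"type":"array","items":{"type":"number","minimum":-1,"maximum":1}}}}},"required":["series"]}

```bash
mkdir -p pics; python3 - <<'E'
from cell import ctrl
import cv2,numpy as np
s=ctrl.read_state();print({k:np.round(v,3).tolist() for k,v in s.items()})
for n in ("scene","top"):
    p=ctrl.get_image(n);cv2.imwrite(f"pics/{n}0.png",p["img"][:,:,::-1])
    print(n,p["fx"],p["cx"],p["cy"],np.round(p["R"],4).tolist(),np.round(p["t"],1).tolist())
    for t in ["dish_rack_grip","tray_rack_grip","dish_rack","dish","dish_mouth","tray","rod_end","stand","lidded_dish","bottle","tip_box"]:
        print(t,[(np.round(d["centre"],1).tolist(),round(d["score"],2)) for d in ctrl.recognise(p,t)][:4])
E
```

```text
{'clock': 0.0, 'qpos': [-1.309, 0.629, 0.038, 1.518, -0.027, 0.996, -0.02], 'qd': [-0.0, 0.0, 0.0, -0.002, -0.001, -0.002, -0.0], 'tau': [-0.001, -56.34, 1.226, -19.344, 0.011, 0.011, -0.0], 'eef_pos': [209.028, 614.802, 230.389], 'tool_rot': [-3.14, -0.0, 2.814], 'force': [-0.48, 0.244, -0.46], 'torque': [0.051, -0.073, -0.036], 'gripper_force': 0.0, 'width': 85.536}
scene 389.9488054774744 322.36745094317365 205.44329164597883 [[0.229, 0.9734, -0.0111], [0.8058, -0.196, -0.5588], [-0.5461, 0.1191, -0.8292]] [-121.8, -350.5, 1427.9]
dish_rack_grip [([405.2, 187.3], 0.91)]
tray_rack_grip [([151.5, 268.3], 0.69), ([209.2, 226.8], 0.66), ([205.8, 188.3], 0.57)]
dish_rack [([402.6, 184.8], 0.91)]
dish [([394.8, 200.0], 0.96)]
dish_mouth [([398.6, 198.6], 0.91)]
tray [([226.5, 242.3], 0.58)]
rod_end [([338.0, 274.9], 0.86), ([223.5, 243.1], 0.22)]
stand [([337.8, 271.6], 0.77)]
lidded_dish [([306.3, 202.6], 0.72)]
bottle [([341.8, 195.6], 0.61), ([338.0, 273.1], 0.51)]
tip_box [([232.4, 305.9], 0.82), ([208.2, 225.4], 0.31)]
top 437.1977679925128 321.50690350007653 197.56627075234914 [[-0.1495, -0.9887, -0.0063], [-0.9673, 0.1475, -0.2064], [0.205, -0.0248, -0.9785]] [56.7, 561.3, 1225.3]
dish_rack_grip [([229.0, 243.2], 0.87)]
tray_rack_grip [([466.9, 181.7], 0.9), ([431.3, 268.4], 0.78), ([421.7, 218.4], 0.76)]
dish_rack [([227.6, 242.7], 0.68), ([422.5, 220.4], 0.54)]
dish [([225.6, 235.3], 0.86)]
dish_mouth [([224.3, 231.4], 0.62)]
tray [([413.5, 217.0], 0.91), ([422.6, 221.3], 0.3)]
rod_end [([301.7, 160.0], 0.68)]
stand [([302.9, 157.2], 0.98)]
lidded_dish [([326.6, 240.3], 0.79)]
bottle [([286.5, 246.8], 0.62)]
tip_box [([393.2, 141.7], 0.71)]
```

View pics/top0.png

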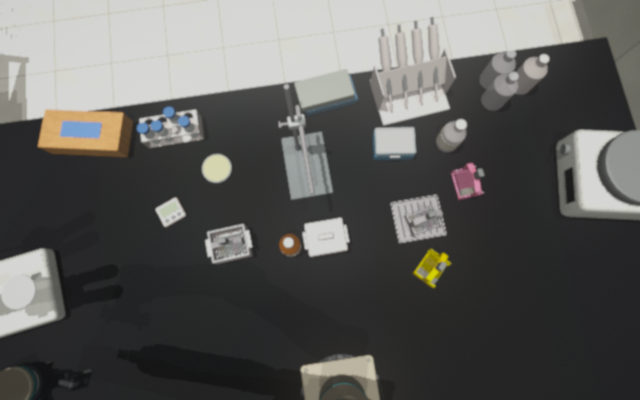

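View pics/scene0.png

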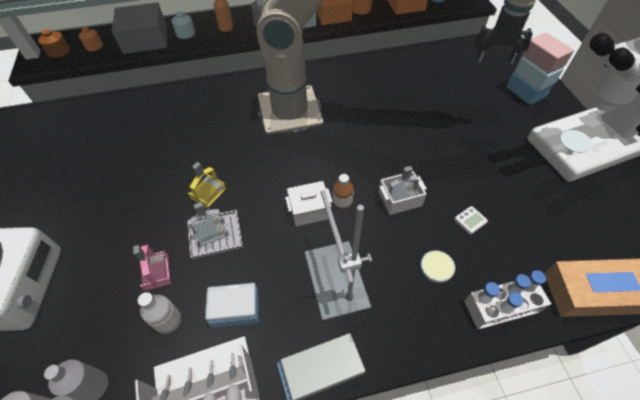

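The top view shows the dish with its rack at (229,243), the tray rack at (422,220), and the pink and yellow look-alikes at (467,182) and (431,267). The rod runs from (298,120) to (310,190). In the scene view the rack's grip is at (407,175). I'll enlarge crops next.

```bash
cat > h.py <<'E'
from cell import ctrl
import cv2,numpy as np
def K(p): return np.array([[p["fx"],0,p["cx"]],[0,p["fy"],p["cy"]],[0,0,1]])
def onz(p,uv,z):
    R,t=np.array(p["R"]),np.array(p["t"]); c=-R.T@t; d=R.T@np.linalg.inv(K(p))@[uv[0],uv[1],1]
    return c+d*(z-c[2])/d[2]
def proj(p,X):
    x=K(p)@(np.array(p["R"])@np.array(X,float)+p["t"]); return x[:2]/x[2]
def tri(ps,uvs):
    P=[K(p)@np.c_[p["R"],p["t"]] for p in ps]
    X=cv2.triangulatePoints(P[0],P[1],np.array(uvs[0],float).reshape(2,1),np.array(uvs[1],float).reshape(2,1)); return X[:3,0]/X[3,0]
E
python3 - <<'E'
from h import *
T=ctrl.get_image("top");S=ctrl.get_image("scene")
def crop(p,x,y,w,h,k): return cv2.resize(np.ascontiguousarray(p["img"][y:y+h,x:x+w,::-1]),None,fx=k,fy=k,interpolation=cv2.INTER_CUBIC)
a=np.vstack([np.hstack([crop(T,195,215,66,50,6),crop(T,385,190,66,50,6)]),np.hstack([crop(S,370,165,66,50,6),crop(S,183,202,66,50,6)])])
cv2.imwrite("pics/c1.png",a)
b=np.hstack([crop(T,270,100,70,100,5),crop(S,310,180,85,100,5)]);cv2.imwrite("pics/c2.png",b)
for n,uv,z in [("dishgrip",(229,243.2),121),("traygrip",(421.7,218.4),124),("mouth",(224.3,231.4),62),("lid",(326.6,240.3),70),("bottle",(286.5,246.8),110),("rodend",(310,190),220),("tray",(413.5,217),5)]: print(n,onz(T,uv,z).round())
print(tri([T,S],[(229,243.2),(405.2,187.3)]),tri([T,S],[(421.7,218.4),(205,226.8)]))
E
```

```text
dishgrip [462. 243. 121.]
traygrip [ 450. -290.  124.]
mouth [506. 264.  62.]
lid [436. -24.  70.]
bottle [430.  89. 110.]
rodend [554.   2. 220.]
tray [ 473. -296.    5.]
[472.59355682 259.93016128  57.92261262] [ 460.9194509  -316.99624096   40.65336221]
```

View pics/c1.png

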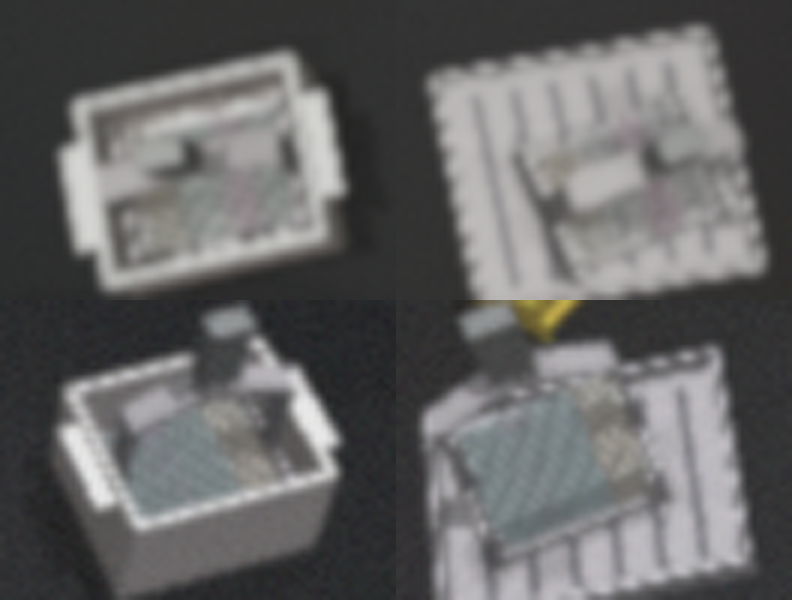

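View pics/c2.png

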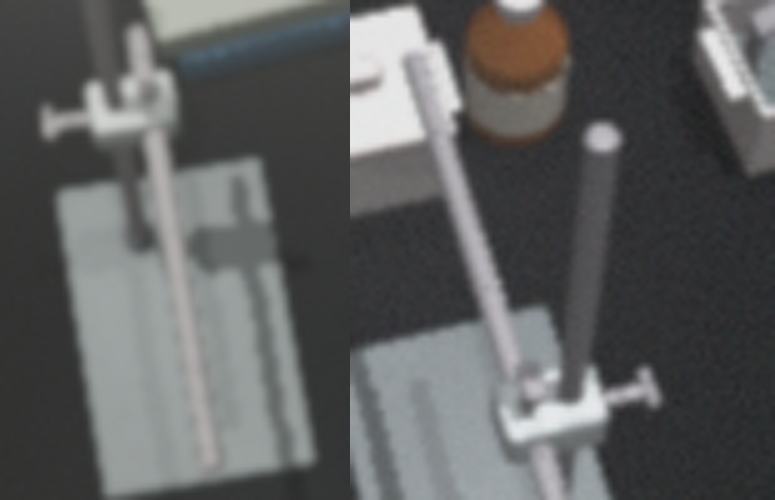

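c1 and c2 show the dish rim corners, the grips' grey tops and the rod's free end clearly. In the top picture the rod end is at about (312,192), in the scene picture at about (323,192). Next I fit poses.

```bash
cat > fit.py <<'E'
from h import *
from scipy.optimize import least_squares
T=ctrl.get_image("top");S=ctrl.get_image("scene")
u=lambda x,y,ox,oy,k:(ox+x/k-.4,oy+y/k-.4)
def rect(hx,hy,z,x,y,a):
    c,s=np.cos(a),np.sin(a)
    return [[x+c*i*hx-s*j*hy,y+s*i*hx+c*j*hy,z] for i,j in((1,1),(1,-1),(-1,-1),(-1,1))]
def fit(hx,hy,z,obs,x0,n):
    f=lambda q:np.concatenate([(proj(p,X)-uv) for p,uvs in obs for X,uv in zip(rect(hx,hy,z,*q),uvs)]).ravel()
    r=least_squares(f,x0);print(n,r.x.round(3),"rms px",np.sqrt((r.fun**2).mean()).round(2));return r.x
dT=[u(*a,195,215,6) for a in((72,98),(295,52),(330,240),(105,290))]
# scene: x+ is down(nearer cam), y+ right
dS=[u(*a,370,165,6) for a in((335,180),(140,228),(65,88),(262,40))]
d=fit(45,53,62,[(T,dT),(S,dS)],[500,260,-.1],"dish")
tT=[u(*a,385,190,6) for a in((33,75),(315,28),(368,270),(78,297))]
tS=[u(*a,183,202,6) for a in((357,262),(0,0),(0,0),(322,50))]
fit(62,72,14,[(T,tT[:3])],[470,-295,-.1],"tray")
rT=[u(210,462,270,100,5),u(152,135,270,100,5)];rS=[u(65,58,310,180,5),u(165,375,310,180,5)]
print("rod end",tri([T,S],[rT[0],rS[0]]),onz(T,rT[0],220),onz(S,rS[0],226));print("boss",tri([T,S],[rT[1],rS[1]]),onz(T,rT[1],220),onz(S,rS[1],226))
g=u(230,22,370,165,6);print("dish grip top, scene",onz(S,g,146))
g=u(487-396,24,183,202,6);print("tray grip top, scene",onz(S,g,145))
g=u(605-396,185,385,190,6);print("tray grip top, top",onz(T,g,145),"dark face?")
for n,a in(("top",(143,150)),("top2",(250,145))):print(n,onz(T,u(*a,195,215,6),146))
E
python3 fit.py
```

```text
dish [4.72162e+02 2.57937e+02 6.40000e-02] rms px 0.53
tray [ 4.66619e+02 -3.06458e+02  1.40000e-02] rms px 0.16
rod end [547.17876502  -0.8460276  223.76215334] [547.98009844  -1.13683022 220.        ] [548.82176597  -0.84982757 226.        ]
boss [725.3395603    2.87867354 227.6310431 ] [728.45567528   3.53726779 220.        ] [724.4361331    2.30222637 226.        ]
dish grip top, scene [471.46136157 259.38645835 146.        ]
tray grip top, scene [ 459.19432303 -315.85588897  145.        ]
tray grip top, top [ 443.10269665 -278.09882926  145.        ] dark face?
top [472.94921066 264.60397284 146.        ]
top2 [467.98491526 217.00195963 146.        ]
```

Request:
step_arm --series '[[[0, 0, 0, -0.242, -0.1685, -0.0167, 0], [0, 0, 0, -0.242, -0.1685, -0.0167, 0], [0, 0, 0, -0.242, -0.1685, -0.0167, 0], [0, 0, 0, -0.242, -0.1685, -0.0167, 0], [0, 0, 0, -0.242, -0.1685, -0.0167, 0], [0, 0, 0, -0.242, -0.1685, -0.0167, 0], [0, 0, 0, -0.242, -0.1685, -0.0167, 0], [0, 0, 0, -0.242, -0.1685, -0.0167, 0], [0, 0, 0, -0.242, -0.1685, -0.0167, 0], [0, 0, 0, -0.242, -0.1685, -0.0167, 0], [0, 0, -0.166, 0, 0, 0, 0], [0, 0, -0.166, 0, 0, 0, 0]]]'

```text
clock: 2.6
eef_pos: [472.8, 257.4, 256.6]
tool_rot: [-3.141, 0.001, 3.076]
force: [-0.8, 1.0, -0.1]
width: 85.0
gripper_force: 0.0
```

Request:
step_arm --series '[[[0, 0, -0.166, 0, 0, 0, 0], [0, 0, 0, 0, 0, 0, 0], [0, 0, 0, 0, 0, 0, 0]]]'

```text
clock: 2.9
eef_pos: [471.6, 259.1, 256.4]
tool_rot: [3.141, 0.0, -3.082]
force: [-0.1, -0.2, -0.3]
width: 85.4
gripper_force: 0.0
```

```bash
cat > w.py <<'E'
from h import *
import sys
W=ctrl.get_image("wrist");s=ctrl.read_state();print({k:np.round(s[k],3).tolist() for k in("clock","qpos","eef_pos","tool_rot","width")})
cv2.imwrite(f"pics/{sys.argv[1]}.png",W["img"][:,:,::-1]);c=-np.array(W["R"]).T@W["t"];print("cam",c.round(1))
for t,z in(("dish_rack_grip",125),("dish_mouth",62),("tray_rack_grip",124),("rod_end",220)):
    print(t,[(np.round(d["centre"],1).tolist(),round(d["score"],2),onz(W,d["centre"],z).round(1).tolist()) for d in ctrl.recognise(W,t)][:3])
E
python3 w.py w1
```

```text
{'clock': 2.95, 'qpos': [-0.529, 0.438, -0.037, 1.799, 0.02, 0.905, 1.057], 'eef_pos': [471.57, 259.222, 256.4], 'tool_rot': [3.142, 0.0, -3.081], 'width': 85.715}
cam [403.9 255.8 398.4]
dish_rack_grip [([324.2, 167.3], 0.89, [453.2, 262.1, 125.0])]
dish_mouth [([300.4, 193.3], 0.77, [491.4, 242.1, 62.0])]
tray_rack_grip [([319.8, 166.3], 0.39, [452.8, 258.7, 124.0])]
rod_end [([93.1, 276.4], 0.83, [503.9, 137.4, 220.0])]
```

View pics/w1.png

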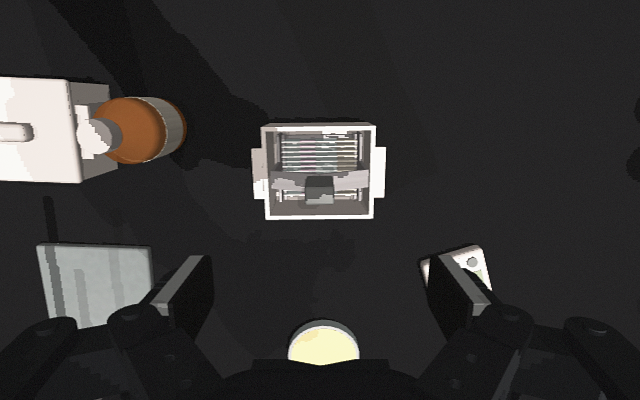

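The wrist picture shows the dish rim with outer corners at (264,124), (376,123), (373,219) and (266,220). The grip spans about 305–334 across and 177–205 down, and the image's down direction is world +x.

```bash
cat > g.py <<'E'
from h import *
from scipy.optimize import least_squares
W=ctrl.get_image("wrist")
def box(x,y,a,z0,z1,hx=7,hy=11):
    c,s=np.cos(a),np.sin(a)
    return [[x+c*i*hx-s*j*hy,y+s*i*hx+c*j*hy,z] for z in(z0,z1) for i,j in((1,1),(1,-1),(-1,-1),(-1,1))]
def ov(fn,boxes,x,y,w,h,k):
    im=cv2.resize(np.ascontiguousarray(W["img"][y:y+h,x:x+w,::-1]),None,fx=k,fy=k)
    for b in boxes:
        q=np.array([(proj(W,X)-[x,y]+.5)*k for X in b]).astype(int)
        for i in range(4):
            for e,f in((i,(i+1)%4),(i+4,(i+1)%4+4),(i,i+4)):cv2.line(im,tuple(map(int,q[e])),tuple(map(int,q[f])),(0,255,0) if b is boxes[0] else (0,0,255),1)
    cv2.imwrite(fn,im)
E
python3 - <<'E'
from g import *
uv=[(373,219),(266,220),(264,124),(376,123)]
f=lambda q:np.concatenate([proj(W,X)-p for X,p in zip(box(*q,62,62,45,53)[:4],uv)])
r=least_squares(f,[472,258,.06]);print(r.x,np.sqrt((r.fun**2).mean()))
d=r.x
ov("pics/o1.png",[box(d[0],d[1],d[2],104,146),box(*d,0,62,45,53)],240,110,150,120,4)
E
```

```text
[4.70219757e+02 2.59825292e+02 6.48323055e-02] 1.3871573693786614
```

View pics/o1.png

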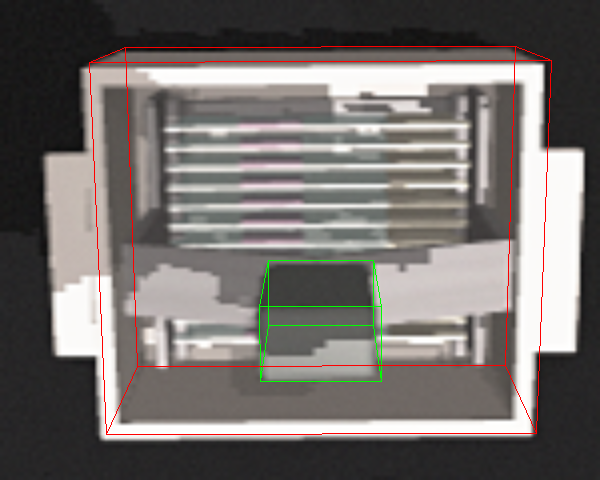

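Request:
step_arm --series '[[[0, 0, 0, 0.003, 0.002, 0.25, 0], [0, 0, 0, 0.003, 0.002, 0.25, 0], [0, 0, 0, 0, 0, 0.25, 0], [0, 0, 0, 0, 0, 0.233, 0], [0, 0, 0, 0, 0, 0, 0], [0, 0, 0, 0, 0, 0, 1], [0, 0, 0, 0, 0, 0, 1], [0, 0, 0, 0, 0, 0, 1], [0, 0, 0, 0, 0, 0, 1], [0, 0, 0, 0, 0, 0, 1], [0, 0, 0, 0, 0, 0, 1], [0, 0, 0, 0, 0, 0, 1]]]'

```text
clock: 4.4
eef_pos: [471.2, 259.8, 110.0]
tool_rot: [3.141, 0.002, -3.079]
force: [-1.0, -1.1, 7.2]
width: 21.3
gripper_force: 61.2
```

Request:
step_arm --series '[[[0, 0, 0, 0, 0, -0.08, 1], [0, 0, 0, 0, 0, -0.12, 1], [0, 0, 0, 0, 0, -0.15, 1], [0, 0, 0, 0, 0, -0.2, 1], [0, 0, 0, 0, 0, -0.2, 1], [0, 0, 0, 0, 0, -0.183, 1], [0, 0, 0, 0, 0, 0, 1], [0, 0, 0, 0, 0, 0, 1]]]'

```text
clock: 5.2
eef_pos: [470.2, 259.6, 249.1]
tool_rot: [3.141, 0.0, -3.078]
force: [-0.2, -0.2, -3.9]
width: 21.2
gripper_force: 59.9
```

Request:
step_arm --series '[[[0, 0, 0, 0.004, -0.097, 0, 1], [0, 0, 0, 0.0084, -0.193, 0, 1], [0, 0, 0, 0.0084, -0.193, 0, 1], [0, 0, 0, 0.0084, -0.193, 0, 1], [0, 0, 0, 0.0084, -0.193, 0, 1], [0, 0, 0, 0.0084, -0.193, 0, 1], [0, 0, 0, 0.0084, -0.193, 0, 1], [0, 0, 0, 0.0084, -0.193, 0, 1], [0, 0, 0, 0.0084, -0.193, 0, 1], [0, 0, 0, 0.004, -0.097, 0, 1], [0, 0, 0, 0, 0, 0, 1], [0, 0, 0, 0, 0, 0, 1]]]'

```text
clock: 6.4
eef_pos: [474.8, -1.3, 247.9]
tool_rot: [3.141, -0.002, -3.079]
force: [0.2, -0.3, -2.7]
width: 21.1
gripper_force: 59.9
```

```bash
python3 - <<'E'
from h import *
s=ctrl.read_state();print(np.round(s["eef_pos"],1),np.round(s["qpos"],2),s["width"])
T=ctrl.get_image("top");S=ctrl.get_image("scene")
def crop(p,x,y,w,h,k): return cv2.resize(np.ascontiguousarray(p["img"][y:y+h,x:x+w,::-1]),None,fx=k,fy=k)
cv2.imwrite("pics/c3.png",np.hstack([crop(T,250,110,100,150,4),crop(S,280,140,100,150,4)]))
E
```

```text
[474.8  -1.3 247.9] [-0.06  0.36  0.    1.97 -0.    0.82  1.58] 21.084634053568266
```

View pics/c3.png

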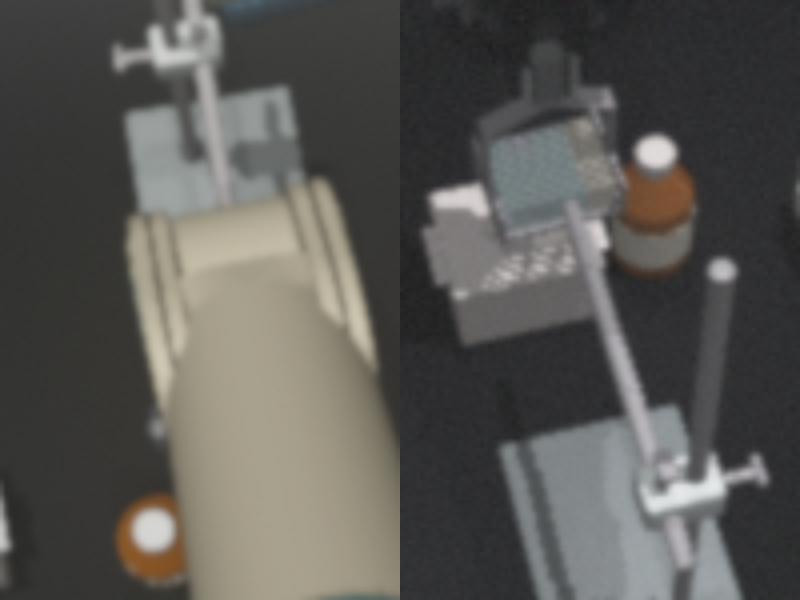

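Request:
step_arm --series '[[[0, 0, 0, -0.1445, -0.0075, 0, 1], [0, 0, 0, -0.1445, -0.0075, 0, 1], [0, 0, 0, -0.1445, -0.0075, 0, 1], [0, 0, 0, -0.1445, -0.0075, 0, 1], [0, 0, 0, -0.1445, -0.0075, 0, 1], [0, 0, 0, -0.1445, -0.0075, 0, 1], [0, 0, 0, 0, 0, 0, 1], [0, 0, 0, 0, 0, 0, 1]]]'

```text
clock: 7.3
eef_pos: [605.4, 1.7, 248.0]
tool_rot: [3.141, -0.002, -3.076]
force: [0.1, -0.7, -2.3]
width: 21.2
gripper_force: 59.9
```

```bash
python3 - <<'E'
from h import *
S=ctrl.get_image("scene");s=ctrl.read_state()
def crop(p,x,y,w,h,k): return cv2.resize(np.ascontiguousarray(p["img"][y:y+h,x:x+w,::-1]),None,fx=k,fy=k)
cv2.imwrite("pics/c4.png",crop(S,280,160,110,110,5))
print(s["eef_pos"],s["force"])
E
```

```text
[604.96014017   1.37980926 248.21159936] [-0.06703601  0.45459239 -2.91019948]
```

View pics/c4.png

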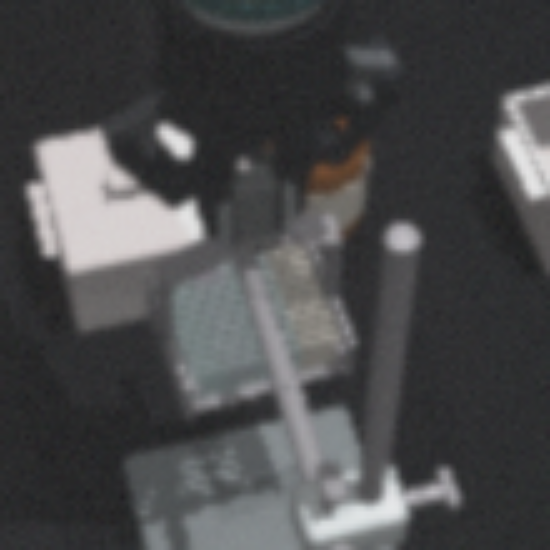

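The rod now passes through the bail, entering under the grip at about (250,275) in the crop. Next I lower the rack.

Request:
step_arm --series '[[[0, 0, 0, 0, 0, 0.03, 1], [0, 0, 0, 0, 0, 0.03, 1], [0, 0, 0, 0, 0, 0.02, 1], [0, 0, 0, 0, 0, 0.01, 1], [0, 0, 0, 0, 0, 0, 1]]]'

```text
clock: 7.85
eef_pos: [605.8, 0.3, 235.1]
tool_rot: [3.142, -0.001, -3.078]
force: [0.3, -0.6, -2.6]
width: 20.9
gripper_force: 59.9
```

Request:
step_arm --series '[[[0, 0, 0, 0, 0, 0.007, 1], [0, 0, 0, 0, 0, 0.005, 1], [0, 0, 0, 0, 0, 0, 1]]]'

```text
clock: 8.15
eef_pos: [606.3, 0.3, 234.3]
tool_rot: [-3.142, 0.001, -3.078]
force: [-1.5, -0.4, 3.5]
width: 21.2
gripper_force: 60.6
```

Request:
step_arm --series '[[[0, 0, 0, 0, 0, 0, 0.6], [0, 0, 0, 0, 0, 0, 0.3], [0, 0, 0, 0, 0, 0, 0], [0, 0, 0, 0, 0, 0, 0], [0, 0, 0, 0, 0, 0, 0], [0, 0, 0, 0, 0, 0, 0], [0, 0, 0, 0, 0, 0, 0]]]'

```text
clock: 8.85
eef_pos: [606.1, 0.4, 233.5]
tool_rot: [3.142, 0.0, -3.078]
force: [0.1, -0.2, 1.0]
width: 85.3
gripper_force: 0.0
```

Request:
step_arm --series '[[[0, 0, 0, 0, 0, -0.1, 0], [0, 0, 0, 0, 0, -0.15, 0], [0, 0, 0, 0, 0, -0.2, 0], [0, 0, 0, 0, 0, -0.25, 0], [0, 0, 0, 0, 0, 0, 0], [0, 0, 0, 0, 0, 0, 0], [0, 0, 0, 0, 0, 0, 0]]]'

```text
clock: 9.55
eef_pos: [605.4, 0.4, 337.5]
tool_rot: [3.142, -0.002, -3.078]
force: [0.9, 0.7, -0.2]
width: 85.3
gripper_force: 0.0
```

Request:
step_arm --series '[[[0, 0, 0, 0.1219, -0.2252, 0, 0], [0, 0, 0, 0.1219, -0.2252, 0, 0], [0, 0, 0, 0.1219, -0.2252, 0, 0], [0, 0, 0, 0.1219, -0.2252, 0, 0], [0, 0, 0, 0.1219, -0.2252, 0, 0], [0, 0, 0, 0.1219, -0.2252, 0, 0], [0, 0, 0, 0.1219, -0.2252, 0.1, 0], [0, 0, 0, 0.1219, -0.2252, 0.2, 0], [0, 0, 0, 0.1219, -0.2252, 0.2, 0], [0, 0, 0, 0, 0, 0, 0], [0, 0, 0, 0, 0, 0, 0]]]'

```text
clock: 10.65
eef_pos: [459.6, -313.6, 261.7]
tool_rot: [3.139, -0.003, -3.081]
force: [-0.1, 0.0, 1.0]
width: 85.3
gripper_force: 0.0
```

```bash
python3 - <<'E'
from h import *
W=ctrl.get_image("wrist");S=ctrl.get_image("scene");s=ctrl.read_state();print(np.round(s["eef_pos"],1),np.round(s["qpos"],2))
for t,z in(("tray_rack_grip",124),("tray",14)):
    print(t,[(np.round(d["centre"],1).tolist(),round(d["score"],2)) for d in ctrl.recognise(W,t)][:3])
c=lambda p,x,y,w,h,k: cv2.resize(np.ascontiguousarray(p["img"][y:y+h,x:x+w,::-1]),None,fx=k,fy=k)
a=np.vstack([c(W,170,60,260,200,3),np.hstack([c(S,290,170,100,60,3),np.zeros((180,480,3),np.uint8)])]);cv2.imwrite("pics/w2.png",a[:,:780])
E
```

```text
[ 461.9 -312.2  263.4] [ 0.49  0.46  0.08  1.74 -0.04  0.94  2.22]
tray_rack_grip [([159.2, 241.4], 0.73), ([315.7, 162.6], 0.61), ([325.1, 27.3], 0.58)]
tray [([335.7, 188.9], 0.82), ([637.0, 341.1], 0.71)]
```

View pics/w2.png

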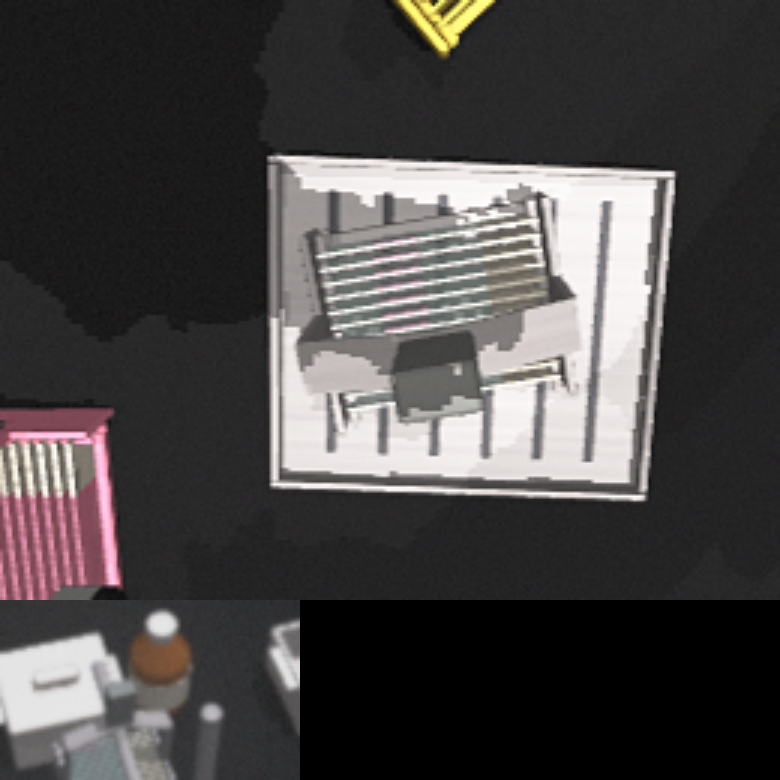

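The wrist crop shows the tray rack turned about 9° from the image rows. Its grip's top face has corners near (394,374), (478,362), (482,410) and (405,422). The finished rack hangs on the rod.

```bash
cat > tr.py <<'E'
from g import *
u=lambda x,y:np.array((170+x/3-.33,60+y/3-.33))
obs=[(5,(405,422)),(4,(482,410)),(6,(394,374)),(7,(478,362)),(2,(400,340)),(3,(472,333))]
f=lambda q:np.concatenate([proj(W,box(*q,103,145)[i])-u(*p) for i,p in obs])
r=least_squares(f,[460,-315,.2]);print(r.x,f(r.x).round(1))
for a,b in(((322,260),(538,228)),((335,337),(547,303))):
    A,B=onz(W,u(*a),35),onz(W,u(*b),35);d=B-A;print("yaw slides",np.arctan2(-d[0],d[1]),np.linalg.norm(d))
A,B=onz(W,u(270,158),14),onz(W,u(672,173),14);print("tray",B-A,(A+B)/2)
s=ctrl.read_state();print(s["eef_pos"],s["tool_rot"])
x,y,a=r.x;ov("pics/o2.png",[box(x,y,a,103,145),box(x,y,a,3,35,35,43)],230,90,170,140,4)
E
python3 tr.py
```

```text
[ 4.60017784e+02 -3.14454722e+02  2.10780379e-01] [-1.6  1.4  1.6  1.3 -0.9 -0.5  0.3 -0.7 -0.3 -0.2  1.1 -1.5]
yaw slides 0.21121060703477915 74.70350230951597
yaw slides 0.22604398989731606 74.8624917051583
tray [ -4.13441015 142.54158076   0.        ] [ 409.08925266 -307.56044998   14.        ]
[ 462.25299026 -312.27426718  264.15222611] [-3.14137814e+00  1.35766335e-03 -3.07575164e+00]
```

View pics/o2.png

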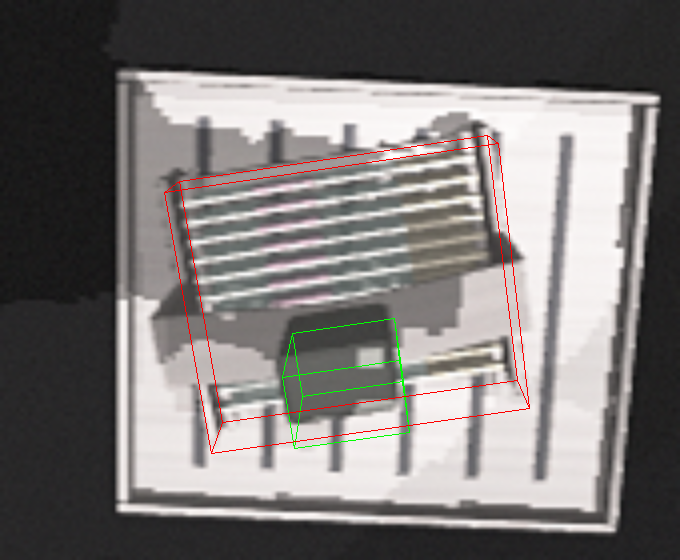

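The overlay sits about 8 px off because the arm was still settling in the earlier picture. In the o2 crop the grip's top face has corners at about (280,358), (390,343), (397,410) and (294,424), with the lower -x edge at (290,317) to (390,305). I'll refit with the settled picture.

```bash
cat > tr2.py <<'E'
from g import *
old=cv2.imread("pics/o2.png")
new=cv2.resize(np.ascontiguousarray(W["img"][90:230,230:400,::-1]),None,fx=4,fy=4)
g=lambda i:cv2.cvtColor(i,cv2.COLOR_BGR2GRAY).astype(np.float32)
sh,_=cv2.phaseCorrelate(g(old),g(new),cv2.createHanningWindow((680,560),cv2.CV_32F));print("shift px/4",sh)
u=lambda x,y:np.array((230+(x+sh[0])/4-.4,90+(y+sh[1])/4-.4))
obs=[(5,(294,424)),(4,(397,410)),(6,(280,358)),(7,(390,343)),(2,(290,317)),(3,(390,305))]
f=lambda q:np.concatenate([proj(W,box(*q,103,145)[i])-u(*p) for i,p in obs])
r=least_squares(f,[460,-315,.2]);print(r.x,f(r.x).round(1))
for a,b in(((195,200),(475,158)),((205,310),(490,260))):
    A,B=onz(W,u(*a),35),onz(W,u(*b),35);d=B-A;print("yaw slides",np.arctan2(-d[0],d[1]),np.linalg.norm(d),(A+B)/2)
s=ctrl.read_state();print(s["eef_pos"],s["tool_rot"],-np.array(W["R"]).T@W["t"],W["R"])
E
python3 tr2.py
```

```text
shift px/4 (0.11342261890325744, -0.0010686101403507564)
[ 4.56279636e+02 -3.15809400e+02  2.00496113e-01] [-1.5  1.2  1.7  0.9 -0.8 -0.3  1.1 -0.5 -0.5 -0.4 -0.  -0.9]
yaw slides 0.21221040778450034 72.30189250877424 [ 428.50936682 -320.63959521   35.        ]
yaw slides 0.24005754759676892 75.37476370847102 [ 455.52187308 -315.78687876   35.        ]
[ 462.0938096  -312.42811212  264.15317812] [-3.14129789e+00  1.24710226e-03 -3.07602206e+00] [ 394.40849623 -315.94752569  405.99868689] [[-6.51673315e-02  9.97874324e-01  2.27402838e-04]
 [ 9.61668728e-01  6.27420513e-02  2.66939493e-01]
 [ 2.66357799e-01  1.76144207e-02 -9.63713264e-01]]
```

Request:
step_arm --series '[[[0, 0, 0, 0.032, -0.022, 0, 0], [0, 0, -0.093, 0, 0, 0.1, 0], [0, 0, -0.093, 0, 0, 0.2, 0], [0, 0, 0, 0, 0, 0, 0], [0, 0, 0, 0, 0, 0, 0], [0, 0, 0, 0, 0, 0, 0]]]'

```text
clock: 11.55
eef_pos: [457.2, -317.6, 219.9]
tool_rot: [-3.14, 0.001, -2.933]
force: [0.4, 0.1, -0.2]
width: 85.2
gripper_force: 0.0
```

```bash
python3 - <<'E'
from g import *
s=ctrl.read_state();print(s["eef_pos"],s["tool_rot"],s["qd"].round(3) if hasattr(s["qd"],"round") else s["qd"])
# predicted grip outline vs image: check dark grip blob
best=[]
g=cv2.GaussianBlur(cv2.cvtColor(W["img"],cv2.COLOR_RGB2GRAY).astype(np.float32),(0,0),.8)
gx,gy=cv2.Sobel(g,cv2.CV_32F,1,0),cv2.Sobel(g,cv2.CV_32F,0,1)
m=cv2.GaussianBlur(np.hypot(gx,gy),(0,0),1)
E=[(2,6),(3,7),(5,4),(4,7),(5,6),(6,7)]
for x in np.arange(450,466,1.):
  for y in np.arange(-322,-309,1.):
    for a in np.arange(.14,.27,.02):
      B=[proj(W,X) for X in box(x,y,a,103,145)]
      pts=np.concatenate([np.linspace(B[i],B[j],12) for i,j in E]).astype(np.float32)
      best.append((cv2.remap(m,pts[:,:1],pts[:,1:],1).mean(),x,y,round(a,2)))
best.sort(reverse=True);print(*best[:6],sep="\n")
for t in("tray_rack_grip",):print([(np.round(d["centre"]),d["score"]) for d in ctrl.recognise(W,t)],proj(W,[457,-316,124]))
E
```

```text
[ 457.2388697  -317.59208398  219.92880491] [-3.13978339e+00  1.71216739e-03 -2.93311645e+00] [-0.001  0.    -0.003  0.002  0.001 -0.005  0.005]
(np.float32(172.7411), np.float64(456.0), np.float64(-316.0), np.float64(0.26))
(np.float32(170.65218), np.float64(457.0), np.float64(-316.0), np.float64(0.26))
(np.float32(170.30447), np.float64(456.0), np.float64(-317.0), np.float64(0.18))
(np.float32(169.94489), np.float64(456.0), np.float64(-317.0), np.float64(0.2))
(np.float32(169.60062), np.float64(456.0), np.float64(-316.0), np.float64(0.24))
(np.float32(169.23412), np.float64(456.0), np.float64(-317.0), np.float64(0.16))
[(array([318., 177.]), 0.88), (array([134., 244.]), 0.84), (array([348.,  25.]), 0.57)] [321.39612328 202.5233594 ]
```

Request:
step_arm --series '[[[0, 0, 0, 0.006, 0.006, 0.22, 0], [0, 0, 0, 0, 0, 0.22, 0], [0, 0, 0, 0, 0, 0.2, 0], [0, 0, 0, 0, 0, 0.1, 0], [0, 0, 0, 0, 0, 0, 0], [0, 0, 0, 0, 0, 0, 1], [0, 0, 0, 0, 0, 0, 1], [0, 0, 0, 0, 0, 0, 1], [0, 0, 0, 0, 0, 0, 1], [0, 0, 0, 0, 0, 0, 1], [0, 0, 0, 0, 0, 0, 1], [0, 0, 0, 0, 0, 0, 1]]]'

```text
clock: 12.85
eef_pos: [455.9, -316.9, 108.3]
tool_rot: [-3.14, 0.001, -2.932]
force: [-1.0, -0.2, 6.4]
width: 21.4
gripper_force: 59.3
```

Request:
step_arm --series '[[[0, 0, 0, 0, 0, -0.08, 1], [0, 0, 0, 0, 0, -0.12, 1], [0, 0, 0, 0, 0, -0.15, 1], [0, 0, 0, 0, 0, -0.2, 1], [0, 0, 0, 0, 0, -0.2, 1], [0, 0, 0, 0, 0, -0.2, 1], [0, 0, 0, 0, 0, -0.1, 1], [0, 0, 0, 0, 0, 0, 1], [0, 0, 0.093, 0, 0, 0, 1], [0, 0, 0.093, 0, 0, 0, 1], [0, 0, 0, 0, 0, 0, 1], [0, 0, 0, 0, 0, 0, 1]]]'

```text
clock: 14.05
eef_pos: [454.8, -315.8, 264.1]
tool_rot: [3.14, -0.002, -3.076]
force: [0.4, -0.7, -1.5]
width: 21.5
gripper_force: 58.9
```

```bash
python3 - <<'E'
from h import *
s=ctrl.read_state();print(s["eef_pos"],s["tool_rot"],s["width"],s["force"],np.round(s["qpos"],2))
S=ctrl.get_image("scene")
for t in("dish_rack_grip","dish_rack","dish","tray"):print(t,[(np.round(d["centre"]),round(d["score"],2)) for d in ctrl.recognise(S,t)])
print("expected: hung grip",proj(S,[606,1,249]))
E
```

```text
[ 454.84799113 -315.82094787  264.07814577] [ 3.14036595e+00 -1.77367525e-03 -3.07637501e+00] 21.488474565004037 [ 0.35281618 -0.66334936 -1.50613394] [ 0.5   0.45  0.08  1.75 -0.04  0.94  2.24]
dish_rack_grip [(array([327., 223.]), 0.91), (array([194., 192.]), 0.63)]
dish_rack [(array([326., 221.]), 0.58)]
dish [(array([401., 192.]), 0.63)]
tray [(array([216., 236.]), 0.59), (array([192., 193.]), 0.41)]
expected: hung grip [329.02402109 204.787076  ]
```

Request:
step_arm --series '[[[0, 0, 0, -0.008, 0.12, 0, 1], [0, 0, 0, -0.0163, 0.25, 0, 1], [0, 0, 0, -0.0163, 0.25, 0, 1], [0, 0, 0, -0.0163, 0.25, 0, 1], [0, 0, 0, -0.0163, 0.25, 0, 1], [0, 0, 0, -0.0163, 0.25, 0, 1], [0, 0, 0, -0.0163, 0.25, 0, 1], [0, 0, 0, -0.0163, 0.25, 0, 1], [0, 0, 0, -0.0163, 0.25, 0, 1], [0, 0, 0, -0.0163, 0.25, 0, 1], [0, 0, 0, -0.0163, 0.25, 0, 1], [0, 0, 0, -0.0163, 0.25, 0, 1]]]'

```text
clock: 15.5
eef_pos: [455.2, 117.5, 265.3]
tool_rot: [3.141, 0.0, -3.077]
force: [0.1, -0.3, -2.3]
width: 21.2
gripper_force: 59.2
```

Request:
step_arm --series '[[[0, 0, 0, -0.0163, 0.25, 0, 1], [0, 0, 0, -0.0163, 0.25, 0, 1], [0, 0, 0, -0.0363, 0.25, 0, 1], [0, 0, 0, -0.05, 0.12, 0, 1], [0, 0, 0, -0.04, 0.053, 0, 1], [0, 0, 0, 0, 0, 0, 1], [0, 0, 0, 0, 0, 0, 1], [0, 0, 0, 0, 0, 0, 1], [0, 0, 0, 0, 0, 0, 1]]]'

```text
clock: 16.4
eef_pos: [471.2, 253.4, 265.2]
tool_rot: [-3.141, -0.0, -3.08]
force: [-0.4, 0.1, -2.1]
width: 21.3
gripper_force: 59.3
```

```bash
python3 - <<'E'
from h import *
s=ctrl.read_state();print(s["eef_pos"],s["tool_rot"],s["width"],s["force"])
E
```

```text
[471.20651269 253.39283507 265.15467319] [-3.14108692e+00 -2.17869360e-04 -3.08023234e+00] 21.285461839716316 [-0.35162741  0.12446608 -2.10083737]
```

Request:
step_arm --series '[[[0, 0, 0, 0, 0.04, 0, 1], [0, 0, 0, 0, 0, 0.1, 1], [0, 0, 0, 0, 0, 0.15, 1], [0, 0, 0, 0, 0, 0.15, 1], [0, 0, 0, 0, 0, 0, 1], [0, 0, 0, 0, 0, 0, 1], [0, 0, 0, 0, 0, 0, 1]]]'

```text
clock: 17.1
eef_pos: [471.7, 261.3, 206.3]
tool_rot: [3.14, 0.002, -3.078]
force: [0.1, 0.0, -0.9]
width: 21.6
gripper_force: 59.3
```

```bash
cat > df.py <<'E'
from g import *
s=ctrl.read_state();print(s["eef_pos"],s["tool_rot"],s["width"])
def mag(p):
    g=cv2.GaussianBlur(cv2.cvtColor(p["img"],cv2.COLOR_RGB2GRAY).astype(np.float32),(0,0),.6)
    return np.minimum(cv2.GaussianBlur(np.hypot(cv2.Sobel(g,cv2.CV_32F,1,0),cv2.Sobel(g,cv2.CV_32F,0,1)),(0,0),.8),200)
ims=[(n,p,mag(p)) for n,p in(("top",ctrl.get_image("top")),("scene",ctrl.get_image("scene")),("wrist",W))]
def sc(p,m,b,E):
    B=[proj(p,X) for X in b];pts=np.concatenate([np.linspace(B[i],B[j],25) for i,j in E]).astype(np.float32)
    return float(cv2.remap(m,pts[:,:1],pts[:,1:],1).mean())
EB=[(i+4,(i+1)%4+4) for i in range(4)]
def run(names,x0,y0,boxf,rng=(9,9,.09)):
    best=[]
    for x in np.arange(x0-rng[0],x0+rng[0]+1,1.):
        for y in np.arange(y0-rng[1],y0+rng[1]+1,1.):
            for a in np.arange(.064-rng[2],.064+rng[2]+.01,.03):
                best.append((sum(sc(p,m,boxf(x,y,a),EB) for n,p,m in ims if n in names),x,y,round(a,3)))
    best.sort(reverse=True);return [tuple(np.round(b,2).tolist()) for b in best[:3]]
for n in(["top"],["scene"],["wrist"],["top","scene"]):print("dish",n,run(n,471,259,lambda x,y,a:box(x,y,a,0,62,45,53)))
zf=s["eef_pos"][2]-105.3
for n in(["scene"],["wrist"]):print("rack",n,run(n,471,259,lambda x,y,a:box(x,y,a,zf,zf+34,35,43)))
W and cv2.imwrite("pics/fin.png",W["img"][:,:,::-1])
E
python3 df.py
```

```text
[471.68384264 261.30881658 206.33987112] [ 3.14033288e+00  2.21657277e-03 -3.07834800e+00] 20.825778065278154
dish ['top'] [(107.3, 471.0, 250.0, 0.12), (107.24, 471.0, 250.0, 0.09), (106.83, 471.0, 250.0, 0.06)]
dish ['scene'] [(116.63, 473.0, 256.0, 0.03), (116.55, 473.0, 257.0, 0.03), (116.37, 472.0, 256.0, 0.06)]
dish ['wrist'] [(165.91, 467.0, 257.0, 0.06), (164.78, 468.0, 257.0, 0.06), (163.55, 467.0, 258.0, 0.06)]
dish ['top', 'scene'] [(219.42, 471.0, 250.0, 0.12), (219.22, 470.0, 250.0, 0.15), (219.05, 471.0, 250.0, 0.15)]
rack ['scene'] [(100.3, 480.0, 263.0, 0.06), (100.27, 479.0, 263.0, 0.06), (100.05, 480.0, 263.0, 0.09)]
rack ['wrist'] [(131.23, 471.0, 255.0, 0.03), (129.99, 471.0, 255.0, 0.06), (128.56, 471.0, 256.0, 0.06)]
```

Request:
step_arm --series '[[[0, 0, 0, 0.009, -0.018, 0.05, 1], [0, 0, 0, 0, 0, 0.07, 1], [0, 0, 0, 0, 0, 0.04, 1], [0, 0, 0, 0, 0, 0, 1], [0, 0, 0, 0, 0, 0, 1], [0, 0, 0, 0, 0, 0, 1], [0, 0, 0, 0, 0, 0, 1], [0, 0, 0, 0, 0, 0, 1]]]'

```text
clock: 18.05
eef_pos: [469.8, 258.1, 181.3]
tool_rot: [3.141, 0.0, -3.078]
force: [0.2, 0.4, -2.8]
width: 21.3
gripper_force: 59.3
```

```bash
python3 df.py; python3 - <<'E'
from h import *
s=ctrl.read_state();print(s["qd"],s["force"])
S=ctrl.get_image("scene")
for t in("dish_rack_grip","dish_rack","dish","dish_mouth","tray_rack","tray"):print(t,[(np.round(d["centre"]),round(d["score"],2)) for d in ctrl.recognise(S,t)])
E
```

```text
[469.784008   258.06025959 181.26778271] [ 3.14137171e+00  3.63449925e-04 -3.07822261e+00] 21.343810366423074
dish ['top'] [(102.06, 471.0, 250.0, -0.03), (101.87, 471.0, 250.0, 0.03), (101.74, 471.0, 250.0, 0.0)]
dish ['scene'] [(113.78, 473.0, 259.0, 0.03), (113.67, 473.0, 258.0, 0.03), (113.43, 472.0, 258.0, 0.06)]
dish ['wrist'] [(130.86, 466.0, 267.0, 0.09), (129.07, 466.0, 268.0, 0.09), (127.2, 466.0, 267.0, 0.06)]
dish ['top', 'scene'] [(206.25, 470.0, 250.0, 0.15), (205.69, 471.0, 250.0, 0.12), (205.68, 471.0, 250.0, 0.15)]
rack ['scene'] [(104.81, 479.0, 260.0, 0.0), (104.51, 480.0, 260.0, 0.0), (104.31, 479.0, 260.0, 0.03)]
rack ['wrist'] [(124.13, 468.0, 267.0, 0.06), (123.77, 468.0, 266.0, 0.06), (121.21, 469.0, 266.0, 0.06)]
[ 0.00042931  0.00176164  0.00117813 -0.00096924 -0.00049566 -0.0017694
 -0.00023705] [-0.47165633 -0.0227916  -1.5301263 ]
dish_rack_grip [(array([328., 223.]), 0.94)]
dish_rack [(array([327., 223.]), 0.69)]
dish [(array([401., 197.]), 0.9), (array([410., 177.]), 0.35)]
dish_mouth [(array([398., 198.]), 0.91)]
tray_rack [(array([203., 189.]), 0.85), (array([406., 179.]), 0.77), (array([154., 267.]), 0.71)]
tray [(array([215., 236.]), 0.57)]
```

```bash
python3 -c "
from cell import ctrl
print(ctrl.finish_job())"
```

```text
the job is handed in; nothing more can be done
None
```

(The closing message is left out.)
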